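# Scoop the handle blanks onto the finishing stand

## Robot

A 6-joint arm with a two-finger parallel gripper is mounted at the origin on the work surface. World frame = base frame: x ahead of the robot, y to its left, z up, the work surface at z = 0. Lengths are in m, angles in rad, forces in N, time in s.
With the tool pointing down it reaches from about 0.25 to 0.775 m from the base axis. Payload 8.9 kg.
Tool frame: the origin (TCP) lies at the centre of the arm's flange, where the gripper is bolted on; the fingertips stand robot.tcp_to_tips ahead of it and the grasp point (between the pads) lies 155 mm ahead of it (robot.tcp_to_tips is the distance from the TCP to the fingertips, in m); z points along the fingers, y is the direction in which the jaws open and shut (so a half turn about z gives the same grasp; the last joint's range is limited). The gripper opens to 85 mm and grips with 20 to 120 N. Pads are 22 mm wide; open, the fingers measure 114 mm over their backs; the gripper's body (76 mm by 85 mm) begins 54 mm behind the grasp point. The pads swing forward as they close: fully open they stand 13 mm farther back than shut.
Start: joints at [1.159, 0.291, -0.153, 1.127, 0, 1.431], TCP at [0.141, 0.506, 0.405] pointing down, gripper open.
Joint ranges: [-2.52, 2.52], [-0.91, 1.74], [-1.3, 1.37], [-1.96, 2.02], [-1.52, 1.47], [-3.14, 3.14]. Speed limits (rad/s): [2.22, 2.22, 2.79, 3.14, 3.14, 3.14].

## Interface

Orientations are given as a unit quaternion [w, x, y, z].
In Python, from workcell import robot, imaging gives the robot as it stands. The module is installed in compiled form; this text tells all that it offers.
- The arm moves only by the tool arm_command, never from a script. Its argument "targets" is text: rows parted by semicolons, each of 7 numbers parted by spaces: the turn, a rotation vector about the tool's x, y, z in degrees, then the shift along the tool's x, y, z in cm, then the opening in per cent of the stroke, from 0 (shut) to 100 (fully open). A call has 1 to 5 rows; each row is the pose to reach, as a shift and turn from the pose commanded when the call began, along the tool's axes at that moment; what a row does not reach only later rows make up. A row lasts 1/8 s, in which the tool goes at most 62.5 mm and 10.7 degrees, less where a joint would pass 70% of its speed; a pose out of reach is approached as far as the arm can. A call with a gripper value outside its range is refused whole. The fingers move at their own pace and stop on an object; "newtons" is the grip in N (left out, the last holds). Time passes only in rows, so rows that repeat a pose let the fingers close. It gives the time, the measured TCP pose, the force and the opening at its end, in the units of the state.
- robot.get_state(): the state, without advancing time (a new reading comes with each control period).
- imaging.camera(name): name is "scene" or "top" or "wrist"; returns the picture (420x560x3 uint8, red, green, blue); there is no depth.
- imaging.camera_params(name): a dict with "K" (3x3 intrinsics, pixels), "xyz" and "rotation" of the camera in the world. Camera axes: x right, y down, z forward; pixel columns grow to the right and rows downward; lengths in m; the calibration is good to about 2 mm. The wrist camera is an equidistant fisheye: a pixel r from the principal point sees the ray r / f radians off the axis. A picture is of the moment at which its call begins: read the wrist's pose just before it. camera_params takes no time and is no camera call; for the wrist camera it gives the pose at the moment of the call.
- robot.hand_in(): hands the job in, once; it reports no verdict.
The state is a dict: "time": time; "joint_positions": joint angles; "joint_vel": joint speeds; "tau": joint torques, N m; "ee_pos": TCP position; "ee_rot": TCP orientation; "contact_force": force on the tool from outside, world axes, zero at the start; "moment": the same for the moment, N m; "finger_gap": opening from 0.0 (shut) to 1.0 (fully open).
Only numpy, scipy, OpenCV 4.12 (cv2) and the standard library are available. Lean on these libraries where they do the work, as an engineer would, in place of code of your own. Each camera call takes 0.05 s, during which the arm holds its last target.

## Task

Holding the flat scoop by its wooden rear handle, push it along the bench against the fence until both round tool-handle blanks are in its pan. Let go of it on the bench, take it again by the red bail over the pan, lift it level and well clear of the bench, and set it down centred and square on the cork-topped stand with both blanks still in it, then let go. Do not touch the blanks with the gripper, do not tip the scoop, and leave the other tools alone.

Things in the scene. Friction and masses are not known exactly. Their poses are not given: they have to be found in the camera images.
- fence: Fixed bench fence: hardwood block 30 mm thick (x), 260 mm long (y), 55 mm high, with a steel face. Origin: centre of its underside. Its steel working face looks along its own -x, 15 mm from the origin. The blanks lie on the bench in front of this face; stopped by it they climb the scoop's ramp (push up to 20 N), the last one when the lip is within 3 mm of the face.
- scoop: Loose flat aluminium scoop, 0.47 kg, flat on the bench. Origin: underside, mid pan; x points out over the open lip, z up. Pan 176 mm wide (y; 170 inside), rear wall x = -61, lip edge x = +60 mm. Floor 2.5 mm thick; the front 11 mm is a ramp, under 1 mm at the lip, rising to a 4 mm crest at x = 49 mm that keeps blanks in. Side walls 40 mm high, x = -60 to 44; rear wall 55 mm.
- scoop_handle: The scoop's dark wooden rear handle, rigidly on it: a level bar 22 mm wide (y), 24 mm high, running back from the rear wall (x = -61 to -177 mm in the scoop's frame), its middle line 45 mm above the scoop's underside. Frame same as scoop.
- scoop_bail: The scoop's red bail, rigidly on it: a level square bar across the pan (along y, 188 mm long), 16 mm wide (x), 18 mm high, on two side posts, near the balance point. Frame same as scoop.
- handle_grip (a point): Point on the rear handle's middle line to hold for pushing, 125 mm behind the scoop's origin (x = -125 mm) and 45 mm above its underside. Axes as scoop; pinch across y.
- bail_grip (a point): Middle of the bail's cross bar, at x = -12 mm, y = 0, z = 98 mm in the scoop's frame; free space of about 50 mm between the bar and the blanks. Axes as scoop; pinch across x.
- blank_a_center (a point): Centre of a light-brown round wooden tool-handle blank with a brass ferrule, lying on its side, 105 mm long along its x, 34 mm in diameter (ferrule: last 20 mm, 25 mm in diameter), about 85 g. It lies nearest the fence, roughly along it. It can roll.
- blank_b_center (a point): Centre of the second, dark red-brown blank, same size and shape, lying in front of the first, roughly along the fence.
- stand: Fixed finishing stand with cork top: 150 mm (x) by 200 mm (y), 50 mm high. Origin: centre of its underside. The pan sits on top with its width along the stand's y; the handle overhangs.
- hammer: Bystander, not to be disturbed: small hammer, wooden handle, 260 mm long. Origin: centre of its underside.
- brush: Bystander, not to be disturbed: flat brush, 190 mm long. Origin: centre of its underside.
- awl: Bystander, not to be disturbed: awl with wooden handle, 150 mm long. Origin: centre of its underside.
- paste_jar: Bystander, not to be disturbed: squat lidded jar, 70 mm across, 70 mm high. Origin: centre of its underside.
- oil_bottle: Bystander, not to be disturbed: bottle, 56 mm across, 130 mm high. Origin: centre of its underside.
- cork_block: Bystander, not to be disturbed: cork block, 100 x 60 x 35 mm. Origin: centre of its underside.
- weight: Bystander, not to be disturbed: steel bench weight, 120 x 45 x 30 mm with a small brass knob. Origin: centre of its underside.
Mind the look-alikes: they are no part of the job. What is shaped like the part that bears blank_a_center but blue, purple or turquoise is not meant.

How it is judged:
On the way, in this order (a step that is already met when the one before it is completed fails the run):
1. both blanks are in the pan while the scoop stands on the bench, held by its rear handle (x of blank_a_center in the frame of scoop between -0.06 and 0.047 m and y of blank_a_center in the frame of scoop between -0.086 and 0.086 m and z of blank_a_center in the frame of scoop between 0.01 and 0.04 m and x of blank_b_center in the frame of scoop between -0.06 and 0.047 m and y of blank_b_center in the frame of scoop between -0.086 and 0.086 m and z of blank_b_center in the frame of scoop between 0.01 and 0.04 m and height (world z) of scoop below 0.012 m and contact force between the fingers and scoop_handle above 1 N), for 0.1 s.
2. the loaded scoop has been let go on the bench (x of blank_a_center in the frame of scoop between -0.06 and 0.047 m and y of blank_a_center in the frame of scoop between -0.086 and 0.086 m and z of blank_a_center in the frame of scoop between 0.01 and 0.04 m and x of blank_b_center in the frame of scoop between -0.06 and 0.047 m and y of blank_b_center in the frame of scoop between -0.086 and 0.086 m and z of blank_b_center in the frame of scoop between 0.01 and 0.04 m and height (world z) of scoop below 0.012 m and contact force between the fingers and scoop below 0.1 N), for 0.1 s.
3. the loaded scoop is held by its bail, level within 0.25 rad, its underside at least 60 mm above the bench (x of blank_a_center in the frame of scoop between -0.06 and 0.047 m and y of blank_a_center in the frame of scoop between -0.086 and 0.086 m and z of blank_a_center in the frame of scoop between 0.01 and 0.04 m and x of blank_b_center in the frame of scoop between -0.06 and 0.047 m and y of blank_b_center in the frame of scoop between -0.086 and 0.086 m and z of blank_b_center in the frame of scoop between 0.01 and 0.04 m and height (world z) of scoop above 0.06 m and angle between scoop's own z axis and vertical below 0.25 rad and contact force between the fingers and scoop_bail above 1 N and contact force between the fingers and scoop_handle below 0.1 N), for 0.1 s.
At the end, for the whole second after the job is handed in: The scoop is flat and at rest on the cork top, its origin within 30 mm of the stand's centre, its x axis within 0.2 rad of the stand's x axis (either way round), both blanks in the pan (centres at most 47 mm ahead of the scoop's origin), and the gripper has let go (x of blank_a_center in the frame of scoop between -0.06 and 0.047 m and y of blank_a_center in the frame of scoop between -0.086 and 0.086 m and z of blank_a_center in the frame of scoop between 0.01 and 0.04 m and x of blank_b_center in the frame of scoop between -0.06 and 0.047 m and y of blank_b_center in the frame of scoop between -0.086 and 0.086 m and z of blank_b_center in the frame of scoop between 0.01 and 0.04 m and horizontal distance between scoop and stand below 0.03 m and z of scoop in the frame of stand between 0.046 and 0.055 m and angle between scoop's own z axis and vertical below 0.06 rad and angle between the x axis of scoop and the x axis of stand, either way round below 0.2 rad and linear speed of scoop below 0.02 m/s and contact force between the fingers and scoop below 0.1 N); the robot touches nothing.
It fails at once if the gripper or arm touches a blank (contact force between any of the fingers, the arm and blank_a above 0.5 N or contact force between any of the fingers, the arm and blank_b above 0.5 N).
It fails at once if the scoop is tipped by more than 0.45 rad (angle between scoop's own z axis and vertical above 0.45 rad).
It fails at once if a bystander is moved by more than 20 mm (distance of any of hammer, brush, awl, paste_jar, oil_bottle, cork_block, weight from where it was at the start of the episode above 0.02 m).
It also fails if it takes over 72 s, if anything falls off the work surface, if the arm or the gripper's body presses on something with over 40 N, if the wrist force passes 120 N, or if a joint passes its speed limit or range.

## Working session

There is one attempt and no reset: what is moved stays moved. The work goes in short steps, Python scripts to look and compute and a tool call to move; the robot and the scene stay as the last step left them, time stands still between calls to the robot, and variables do not carry over. Pictures are saved under pics/ and viewed, and the job is handed in when it is done.

Besides the shell and the picture viewer there is one more tool, called after ">>>" in YAML: its name, and indented under it one key for each argument. arm_command: Moves the arm, as the interface text tells. Its arguments: {"type":"object","properties":{"targets":{"type":"string"},"newtons":{"type":"number"}},"required":["targets"]}

```bash
mkdir -p pics; python3 - <<'E'
from workcell import robot, imaging
import cv2
s=robot.get_state()
for k,v in s.items(): print(k,v)
print(robot.tcp_to_tips)
for n in ["scene","top","wrist"]:
    p=imaging.camera_params(n); print(n,p)
    cv2.imwrite(f"pics/a_{n}.png",imaging.camera(n)[:,:,::-1])
E
```

```text
time 0.0
joint_positions [ 1.15871318e+00  2.91313435e-01 -1.54110437e-01  1.12670057e+00
 -4.04524767e-07  1.43150879e+00]
joint_vel [-0.00019486  0.00136163 -0.00029693 -0.00073577  0.00180444  0.00172292]
tau [-9.61959267e-04 -5.37142575e+01  3.31366932e+01  1.58547802e-02
 -2.95952395e-04  1.19709060e-05]
ee_pos [0.14135526 0.50539963 0.40412086]
ee_rot [-1.80566688e-04  1.35975233e-01  9.90712014e-01 -6.39039010e-04]
contact_force [ 0.12584714 -0.69454539 -0.80056392]
moment [-0.01726794  0.03395862 -0.02630019]
finger_gap 1.0016115580032523
0.1734
scene {'K': array([[429.60904601,   0.        , 277.77187787],
       [  0.        , 429.60904601, 217.20548529],
       [  0.        ,   0.        ,   1.        ]]), 'xyz': array([ 1.26966011, -0.29285387,  0.95403224]), 'rotation': array([-0.29875012,  0.7740811 ,  0.5175528 , -0.20901176])}
top {'K': array([[539.68937994,   0.        , 285.86345481],
       [  0.        , 539.68937994, 204.96859295],
       [  0.        ,   0.        ,   1.        ]]), 'xyz': array([0.36411717, 0.02351941, 1.35669719]), 'rotation': array([-0.04335633,  0.71192121, -0.69974601,  0.04054547])}
wrist {'K': array([[325.1922621 ,   0.        , 277.74656818],
       [  0.        , 325.1922621 , 215.5334704 ],
       [  0.        ,   0.        ,   1.        ]]), 'xyz': array([0.07733659, 0.52315922, 0.37249099]), 'rotation': array([0.10674657, 0.78936293, 0.59928565, 0.0798    ])}
```

View pics/a_scene.png

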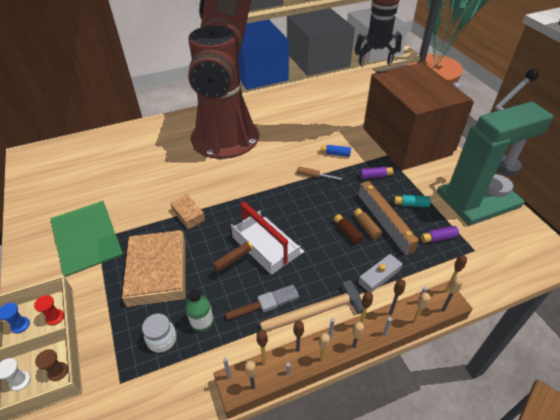

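View pics/a_top.png

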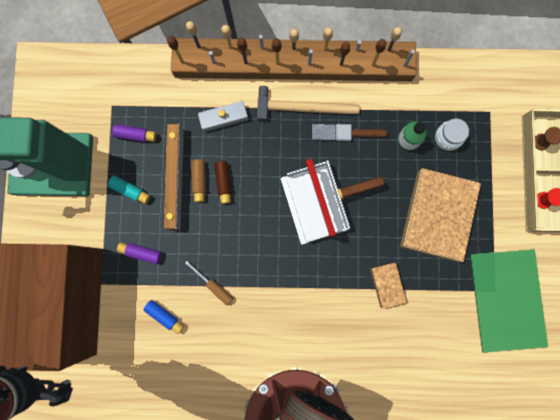

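View pics/a_wrist.png

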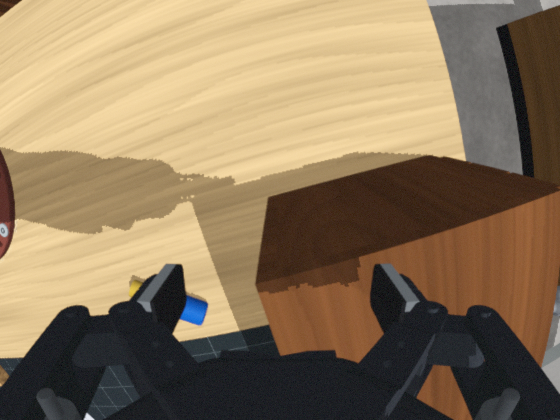

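The scene picture shows the scoop (265,240), its handle (235,257), and the blanks at (348,228) dark and (368,222) light brown, in front of the fence (388,215). In the top picture the fence is at (172,177), the blanks at (199,180) and (223,182), the scoop at (316,202), its handle at (362,188), and the cork stand at (441,214). The small cork block is at (389,285). The lookalikes are purple (134,133) and (140,253), turquoise (130,190) and blue (164,317), all excluded by colour. Next I'll enlarge the crop and measure.

```bash
cat > h.py <<'E'
import numpy as np, cv2
from scipy.spatial.transform import Rotation as R
from workcell import robot, imaging
def q2R(q): return R.from_quat([q[1],q[2],q[3],q[0]]).as_matrix()
def rays(uv,p,fish=False):
    uv=np.atleast_2d(np.asarray(uv,float)); K=p["K"]
    d=np.c_[(uv[:,0]-K[0,2])/K[0,0],(uv[:,1]-K[1,2])/K[1,1],np.ones(len(uv))]
    if fish:
        r=np.hypot(d[:,0],d[:,1]); s=np.where(r>1e-9,np.sin(r)/np.maximum(r,1e-9),1)
        d=np.c_[d[:,0]*s,d[:,1]*s,np.cos(r)]
    return d@q2R(p["rotation"]).T
def plane(uv,p,z,fish=False):
    d=rays(uv,p,fish); o=np.asarray(p["xyz"])
    return o+d*((z-o[2])/d[:,2])[:,None]
def proj(X,p):
    c=(np.atleast_2d(X)-p["xyz"])@q2R(p["rotation"]); 
    return np.c_[c[:,0]/c[:,2]*p["K"][0,0]+p["K"][0,2],c[:,1]/c[:,2]*p["K"][1,1]+p["K"][1,2]]
def blob(mask,roi,p,z):
    m=np.zeros_like(mask); x0,y0,x1,y1=roi; m[y0:y1,x0:x1]=mask[y0:y1,x0:x1]
    cs,_=cv2.findContours(m,cv2.RETR_EXTERNAL,cv2.CHAIN_APPROX_NONE)
    c=max(cs,key=cv2.contourArea).reshape(-1,2)
    P=plane(c,p,z)[:,:2].astype(np.float32)*1000
    r=cv2.minAreaRect(P); b=cv2.boxPoints(r)
    e=b[1]-b[0],b[2]-b[1]; L=max(e,key=np.linalg.norm); W=min(e,key=np.linalg.norm)
    a=np.degrees(np.arctan2(L[1],L[0]))%180
    return np.round(r[0],1),round(float(np.linalg.norm(L)),1),round(float(np.linalg.norm(W)),1),round(float(a),1)
E
python3 - <<'E'
from h import *
im=cv2.imread("pics/a_top.png")
c=im[110:270,100:490]; cv2.imwrite("pics/a_crop.png",cv2.resize(c,None,fx=2.05,fy=2.05,interpolation=cv2.INTER_CUBIC)[:, :800])
p=imaging.camera_params("top")
hsv=cv2.cvtColor(im,cv2.COLOR_BGR2HSV)
for u,v in [(172,195),(199,178),(223,178),(320,200),(365,187),(440,215),(300,210),(199,196),(223,197)]: print((u,v),hsv[v,u])
E
```

```text
(172, 195) [ 15 141 181]
(199, 178) [ 15 146 143]
(223, 178) [  9 166  92]
(320, 200) [  1 207 190]
(365, 187) [ 11 151 125]
(440, 215) [ 15 123 209]
(300, 210) [102   5 251]
(199, 196) [ 22 152 232]
(223, 197) [ 24 147 245]
```

View pics/a_crop.png

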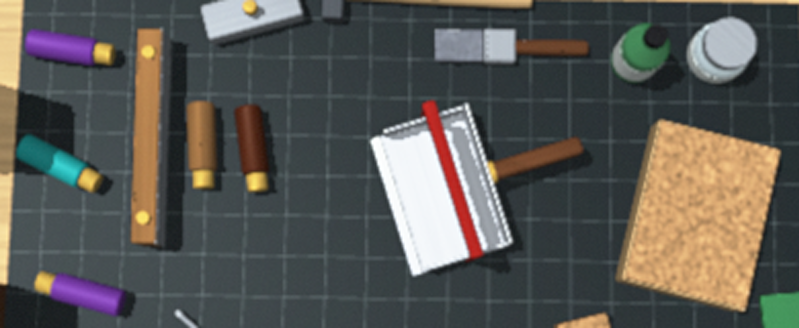

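The enlarged crop confirms it. The light-brown blank (202,145) is nearest the fence (148,137), the dark red-brown one (253,147) is beside it, and the lookalikes are behind the fence. The scoop's lip faces the blanks, turned about 15° from square.

```bash
python3 - <<'E'
from h import *
im=cv2.imread("pics/a_top.png"); p=imaging.camera_params("top")
hsv=cv2.cvtColor(im,cv2.COLOR_BGR2HSV); H,S,V=[hsv[...,i].astype(int) for i in range(3)]
warm=(((H<28)|(H>172))&(S>90)&(V>50)).astype(np.uint8)*255
red=(((H<6)|(H>172))&(S>150)&(V>120)).astype(np.uint8)*255
white=((S<60)&(V>140)).astype(np.uint8)*255
print("fence",blob(warm,(155,115,188,240),p,.055))
print("fence0",blob(warm,(155,115,188,240),p,.0))
print("A",blob(warm,(188,150,211,210),p,.017))
print("B",blob(warm,(212,150,240,210),p,.017))
print("bail",blob(red,(290,145,350,250),p,.107))
hm=warm.copy(); print("handle",blob(warm,(341,170,395,215),p,.057))
print("stand",blob(warm,(398,160,485,270),p,.050))
print("pan",blob(white|red,(275,150,355,250),p,.03))
for n,r in dict(hammer=(250,80,370,125),brush=(310,120,390,142)).items(): pass
for n,uv,z in [("weight",[(197,118),(246,110),(203,130),(249,122)],.03),("awl",[(186,262),(230,302)],.01),("hammer",[(358,108),(264,88),(263,120)],.02),("corkblk",[(372,268),(400,263),(406,302),(380,308)],.035),("oil",[(420,130)],.13),("brush",[(312,132),(386,133)],.02)]:
    print(n,plane(uv,p,z)[:,:2].round(3).tolist())
E
```

```text
fence (array([586.2, 312.8]), 260.4, 29.4, 0.7)
fence0 (array([595.6, 325. ]), 271.4, 30.6, 0.7)
A (array([583.4, 252.3]), 108.2, 34.7, 4.8)
B (array([579.3, 191. ]), 108.8, 30.1, 8.3)
bail (array([534.4, -50.5]), 187.3, 15.0, 18.7)
handle (array([ 566.9, -152.8]), 112.3, 25.4, 110.3)
stand (array([ 503.8, -346.5]), 201.6, 156.9, 166.4)
pan (array([539.2, -37.8]), 198.8, 128.1, 18.2)
weight [[0.74, 0.258], [0.762, 0.135], [0.709, 0.242], [0.731, 0.127]]
awl [[0.378, 0.276], [0.282, 0.164]]
hammer [[0.775, -0.149], [0.824, 0.091], [0.74, 0.092]]
corkblk [[0.371, -0.182], [0.384, -0.25], [0.291, -0.264], [0.276, -0.201]]
oil [[0.691, -0.279]]
brush [[0.711, -0.033], [0.711, -0.22]]
```

```bash
cat >> h.py <<'E'
def go(gx,gy,gz,yaw):
    "rotation (deg) and shift (cm) in tool axes to bring grasp pt (mm) to target, tool straight down, tool y at yaw deg (world)"
    s=robot.get_state(); Rt=q2R(s["ee_rot"]); y=np.radians(yaw)
    Y=np.array([np.cos(y),np.sin(y),0]); Z=np.array([0,0,-1.]); X=np.cross(Y,Z)
    Rg=np.c_[X,Y,Z]; t=np.array([gx,gy,gz+155])/1000
    rv=R.from_matrix(Rt.T@Rg).as_rotvec(degrees=True); sh=Rt.T@(t-np.array(s["ee_pos"]))*100
    print("turn",rv.round(2),"shift",sh.round(2))
def st():
    s=robot.get_state(); Rt=q2R(s["ee_rot"]); g=np.array(s["ee_pos"])+.155*Rt[:,2]
    print("t",round(s["time"],2),"grasp mm",(g*1000).round(1),"yaw",np.degrees(np.arctan2(Rt[1,1],Rt[0,1])).round(2),"F",np.round(s["contact_force"],1),"M",np.round(s["moment"],2),"gap",round(s["finger_gap"],3))
E
python3 - <<'E'
from h import *
st(); go(570,-158,240,18.7)
E
```

```text
t 0.15 grasp mm [141.3 505.3 249.3] yaw 74.37 F [ 0.6 -0.6  0.2] M [-0.02 -0.04 -0.02] gap 0.999
turn [-6.000e-02  2.000e-02  5.567e+01] shift [-59.15 -52.34   0.97]
```

>>> arm_command:
  targets: "0 0 0 -4 -3.5 0 100; 0 0 0 -8 -7 0 100; 0 0 0 -12 -10.5 0 100; 0 0 0 -16 -14 0 100; 0 0 0 -20 -17.5 0 100"

```text
time: 0.78
ee_pos: [0.2874, 0.2817, 0.4047]
ee_rot: [0.0, 0.136, 0.991, 0.0]
contact_force: [0.9, -0.5, -0.0]
finger_gap: 1.001
```

>>> arm_command:
  targets: "0 0 0 -4.5 -4 0 100; 0 0 0 -9 -8 0 100; 0 0 0 -13 -11.5 0 100; 0 0 0 -17.5 -15.5 0 100; 0 0 0 -22 -19.5 0 100"

```text
time: 1.4
ee_pos: [0.4469, 0.0342, 0.4048]
ee_rot: [0.0, 0.136, 0.991, 0.0]
contact_force: [1.7, 0.5, 0.9]
finger_gap: 0.998
```

```bash
python3 - <<'E'
from h import *
st(); go(570,-158,140,18.7)
E
```

```text
t 1.4 grasp mm [447.   34.2 249.8] yaw 74.36 F [1.7 0.5 0.9] M [ 0.09 -0.06 -0.01] gap 0.998
turn [2.000e-02 1.000e-02 5.566e+01] shift [-17.03 -15.19  10.98]
```

>>> arm_command:
  targets: "0 0 10 -3.6 -3.2 0 100; 0 0 20 -7.2 -6.4 0 100; 0 0 30 -10.8 -9.6 1 100; 0 0 40 -14.4 -12.8 3 100; 0 0 50 -17 -15.2 6 100"

```text
time: 2.02
ee_pos: [0.5701, -0.158, 0.3443]
ee_rot: [0.001, 0.545, 0.839, 0.0]
contact_force: [-0.0, 1.5, 0.2]
finger_gap: 1.003
```

```bash
python3 - <<'E'
from h import *
st(); go(570,-158,120,18.7)
p=imaging.camera_params("wrist"); cv2.imwrite("pics/b_wrist.png",imaging.camera("wrist")[:,:,::-1])
E
```

```text
t 2.02 grasp mm [ 570.3 -158.1  189.3] yaw 23.99 F [-0.   1.5  0.2] M [ 0.07 -0.02 -0.04] gap 1.003
turn [0.06 0.07 5.29] shift [ 0.01 -0.01  6.93]
```

View pics/b_wrist.png

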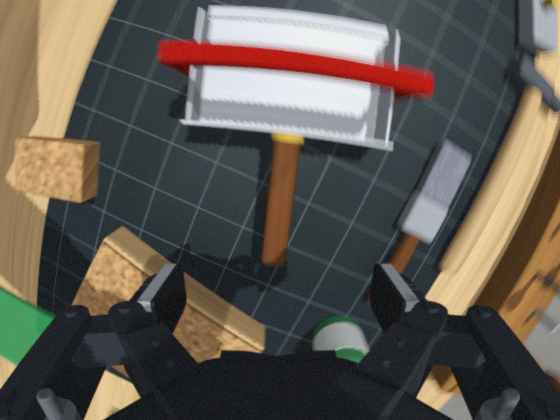

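The wrist view shows the handle running (287,140) to (274,265), about midway between the fingers. Descending.

>>> arm_command:
  targets: "0 0 5.3 0 0 4 100; 0 0 5.3 0 0 8 100; 0 0 5.3 0 0 11 100; 0 0 5.3 0 0 13.5 100; 0 0 5.3 0 0 14.5 100"

```text
time: 2.7
ee_pos: [0.5683, -0.1558, 0.1981]
ee_rot: [-0.001, 0.58, 0.815, -0.0]
contact_force: [-0.2, 0.3, 0.2]
finger_gap: 1.0
```

```bash
python3 - <<'E'
from h import *
st()
cv2.imwrite("pics/c_wrist.png",imaging.camera("wrist")[:,:,::-1])
E
```

```text
t 2.7 grasp mm [ 567.9 -155.6   43.1] yaw 19.08 F [-0.2  0.3  0.2] M [-0.01 -0.01 -0.01] gap 1.0
```

View pics/c_wrist.png

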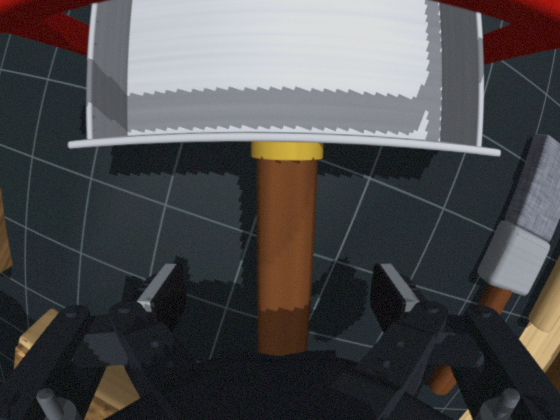

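The handle sits between the pads: its middle is near column 285 and the pads are at 165 and 395. Closing on it.

>>> arm_command:
  targets: "0 0 0 0 0 0 0; 0 0 0 0 0 0 0; 0 0 0 0 0 0 0; 0 0 0 0 0 0 0; 0 0 0 0 0 0 0"
  newtons: 70

```text
time: 3.38
ee_pos: [0.5694, -0.1562, 0.2004]
ee_rot: [0.001, 0.58, 0.814, 0.0]
contact_force: [0.7, -1.1, 5.6]
finger_gap: 0.247
```

```bash
python3 - <<'E'
from h import *
st()
im=imaging.camera("top")[:,:,::-1].copy(); cv2.imwrite("pics/d_top.png",im); p=imaging.camera_params("top")
hsv=cv2.cvtColor(im,cv2.COLOR_BGR2HSV); H,S,V=[hsv[...,i].astype(int) for i in range(3)]
red=(((H<6)|(H>172))&(S>150)&(V>120)).astype(np.uint8)*255
print("bail",blob(red,(290,145,350,250),p,.107))
E
```

```text
t 3.38 grasp mm [ 569.7 -156.3   45.4] yaw 19.07 F [ 0.7 -1.1  5.6] M [ 0.08 -0.17 -0.08] gap 0.247
bail (array([549.5, -46. ]), 152.9, 15.7, 18.8)
```

```bash
python3 - <<'E'
from h import *
go(582,-90,45,0.8)
E
```

```text
turn [ 0.08  0.04 18.27] shift [5.85 3.35 0.03]
```

>>> arm_command:
  targets: "0 0 4 1.2 0.7 0 0; 0 0 8 2.4 1.4 0 0; 0 0 12 3.6 2.1 0 0; 0 0 15 4.8 2.7 0 0; 0 0 18.3 5.9 3.3 0 0"

```text
time: 4.05
ee_pos: [0.581, -0.0902, 0.2005]
ee_rot: [0.001, 0.703, 0.711, -0.001]
contact_force: [-3.5, -7.1, 9.7]
finger_gap: 0.243
```

```bash
python3 - <<'E'
from h import *
st()
im=imaging.camera("top")[:,:,::-1].copy(); st()
cv2.imwrite("pics/e_top.png",cv2.resize(im[90:290,100:400],None,fx=2.5,fy=2.5)); cv2.imwrite("pics/e_wrist.png",imaging.camera("wrist")[:,:,::-1])
E
```

```text
t 4.05 grasp mm [581.1 -90.7  45.5] yaw 0.63 F [-3.5 -7.1  9.7] M [-1.19  0.68  0.3 ] gap 0.243
t 4.1 grasp mm [581.2 -89.2  45.5] yaw 0.5 F [-2.1 -3.1  6.4] M [-0.56  0.32 -0.14] gap 0.243
```

View pics/e_top.png

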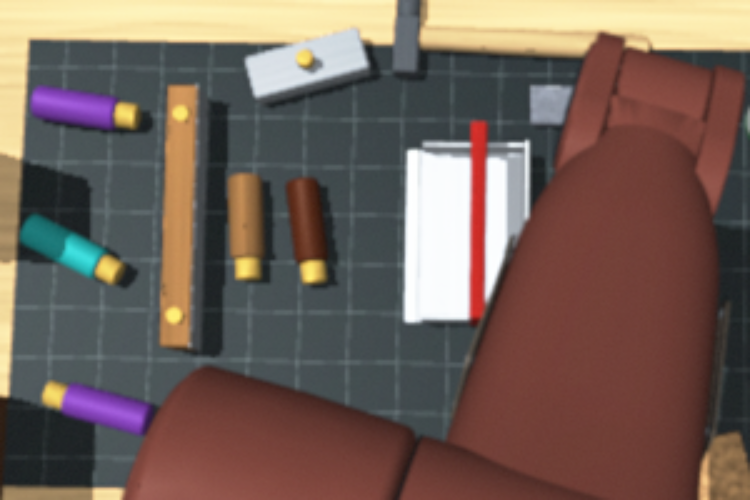

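View pics/e_wrist.png

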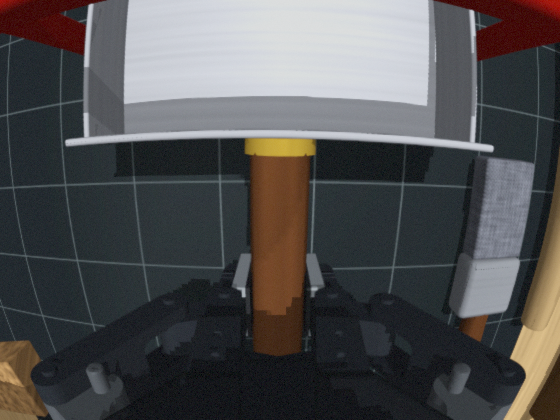

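```bash
python3 - <<'E'
from h import *
p=imaging.camera_params("top")
f=lambda x,y:(x/2.5+100,y/2.5+90)
print(plane([f(406,150),f(404,321)],p,0.001)*1000, "fence base")
print(plane([f(209,95),f(203,340)],p,0.0)*1000)
print(plane([f(200,86),f(191,347)],p,0.055)*1000)
E
```

```text
[[666.52193662  92.89012288   1.        ]
 [490.61768134  90.93719131   1.        ]] fence base
[[721.12495654 297.31179241   0.        ]
 [467.99779036 293.26918161   0.        ]]
[[715.62585729 295.48873412  55.        ]
 [456.80440892 293.66969471  55.        ]]
```

>>> arm_command:
  targets: "0 0 0 1.8 0 0 0; 0 0 0 3.6 0 0 0; 0 0 0 5.2 0 0 0; 0 0 0 6.4 0 0 0; 0 0 0 7.4 0 0 0"

```text
time: 4.78
ee_pos: [0.5806, -0.0162, 0.2006]
ee_rot: [0.002, 0.703, 0.712, -0.001]
contact_force: [-0.1, -7.0, 7.3]
finger_gap: 0.248
```

>>> arm_command:
  targets: "0 0 0 0.6 0 0 0; 0 0 0 1.2 0 0 0; 0 0 0 1.8 0 0 0; 0 0 0 2.4 0 0 0; 0 0 0 3 0 0 0"

```text
time: 5.4
ee_pos: [0.5802, 0.0134, 0.2006]
ee_rot: [0.002, 0.703, 0.711, -0.001]
contact_force: [1.3, -8.6, 6.8]
finger_gap: 0.246
```

```bash
cat > look.py <<'E'
import sys
from h import *
n=sys.argv[1]; st()
im=imaging.camera("top")[:,:,::-1].copy(); 
cv2.imwrite(f"pics/{n}_top.png",cv2.resize(im[90:290,100:400],None,fx=2.5,fy=2.5)); cv2.imwrite(f"pics/{n}_wrist.png",imaging.camera("wrist")[:,:,::-1])
cv2.imwrite(f"pics/{n}_scene.png",cv2.resize(imaging.camera("scene")[150:330,150:450,::-1],None,fx=2.5,fy=2.5))
E
python3 look.py f
```

```text
t 5.4 grasp mm [580.5  12.8  45.6] yaw 0.7 F [ 1.3 -8.6  6.8] M [-1.51  0.02 -0.02] gap 0.246
```

View pics/f_top.png

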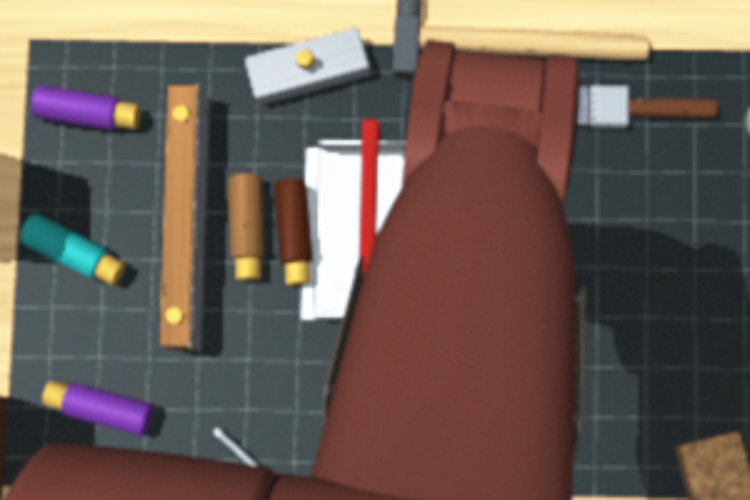

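View pics/f_scene.png

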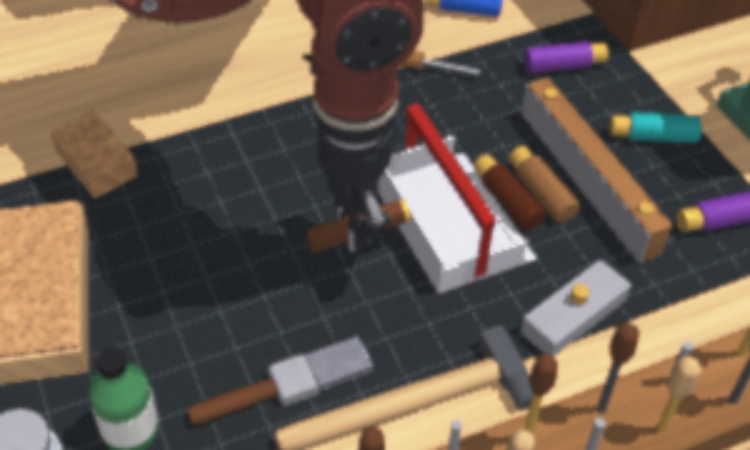

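The lip has reached the dark blank (292,230 in the top crop) and the pan stays square. Pushing on slowly.

>>> arm_command:
  targets: "0 0 0 0.6 0 0 0; 0 0 0 1.2 0 0 0; 0 0 0 1.8 0 0 0; 0 0 0 2.4 0 0 0; 0 0 0 3 0 0 0"

```text
time: 6.18
ee_pos: [0.5798, 0.0433, 0.2006]
ee_rot: [0.002, 0.703, 0.711, -0.001]
contact_force: [0.8, -9.4, 8.7]
finger_gap: 0.248
```

>>> arm_command:
  targets: "0 0 0 0.6 0 0 0; 0 0 0 1.2 0 0 0; 0 0 0 1.8 0 0 0; 0 0 0 2.4 0 0 0; 0 0 0 3 0 0 0"

```text
time: 6.8
ee_pos: [0.5794, 0.0731, 0.2006]
ee_rot: [0.002, 0.703, 0.711, -0.001]
contact_force: [0.4, -9.9, 8.1]
finger_gap: 0.246
```

```bash
python3 look.py g
```

```text
t 6.8 grasp mm [579.6  72.5  45.6] yaw 0.68 F [ 0.4 -9.9  8.1] M [-1.81  0.05  0.01] gap 0.246
```

View pics/g_top.png

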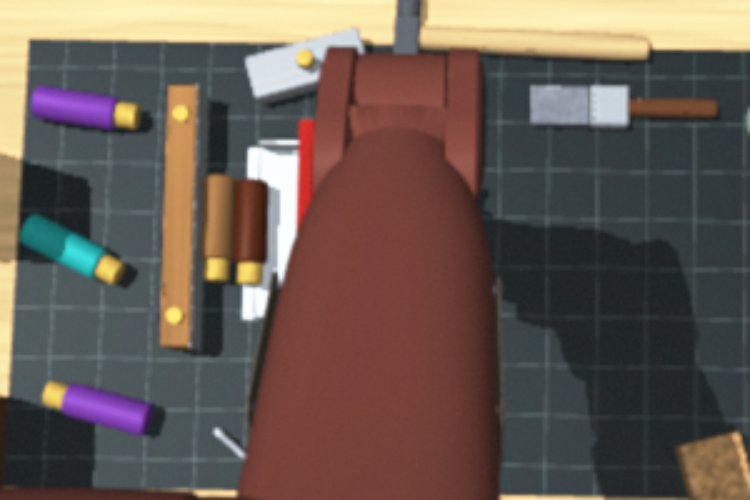

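View pics/g_scene.png

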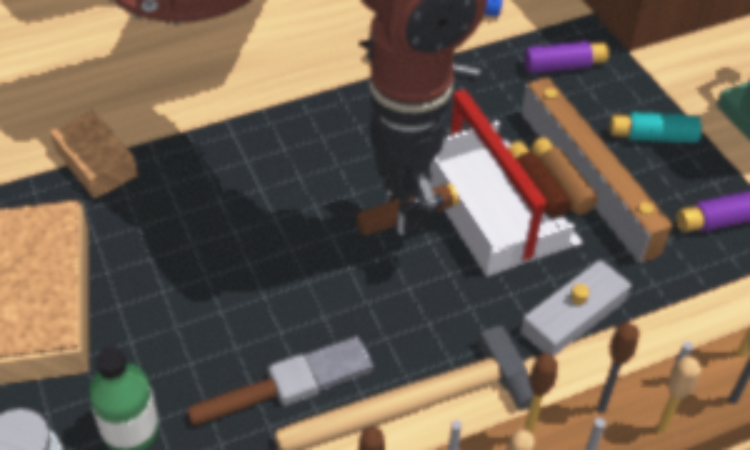

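Both blanks are nearly against the fence (218,225 and 250,230), and the lip is sliding under the dark one. Continuing.

>>> arm_command:
  targets: "0 0 0 0.5 0 0 0; 0 0 0 1 0 0 0; 0 0 0 1.5 0 0 0; 0 0 0 2 0 0 0; 0 0 0 2.5 0 0 0"

```text
time: 7.58
ee_pos: [0.579, 0.098, 0.2006]
ee_rot: [0.002, 0.703, 0.711, -0.001]
contact_force: [-0.2, -11.1, 9.0]
finger_gap: 0.249
```

```bash
python3 look.py i
```

```text
t 7.58 grasp mm [579.3  97.3  45.6] yaw 0.68 F [ -0.2 -11.1   9. ] M [-2.12  0.02 -0.01] gap 0.249
```

View pics/i_top.png

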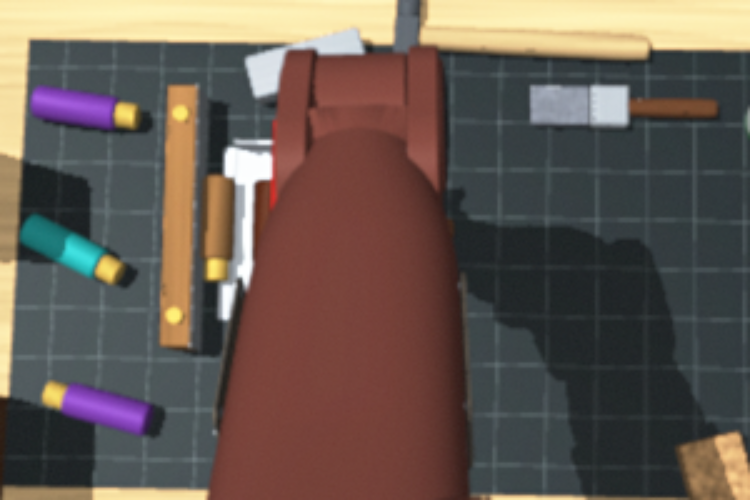

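View pics/i_wrist.png

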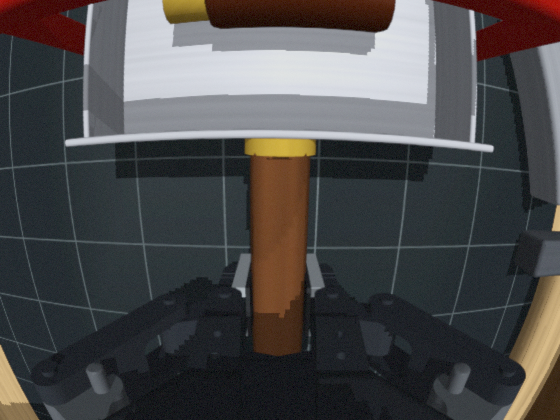

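The dark blank is in the pan (300,12 in the wrist view), and about 15 mm remains to the fence. Going on in small steps, watching the force.

>>> arm_command:
  targets: "0 0 0 0.3 0 0 0; 0 0 0 0.6 0 0 0; 0 0 0 0.8 0 0 0; 0 0 0 1 0 0 0; 0 0 0 1.1 0 0 0"

```text
time: 8.35
ee_pos: [0.5789, 0.109, 0.2006]
ee_rot: [0.002, 0.703, 0.711, -0.001]
contact_force: [0.1, -9.5, 9.4]
finger_gap: 0.244
```

```bash
python3 look.py j; python3 - <<'E'
import cv2
E
```

```text
t 8.35 grasp mm [579.2 108.4  45.6] yaw 0.69 F [ 0.1 -9.5  9.4] M [-1.87 -0.   -0.01] gap 0.244
```

View pics/j_top.png

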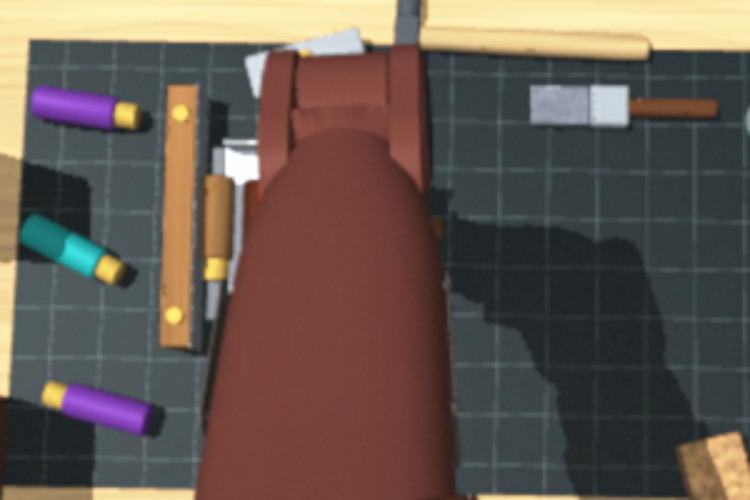

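View pics/j_scene.png

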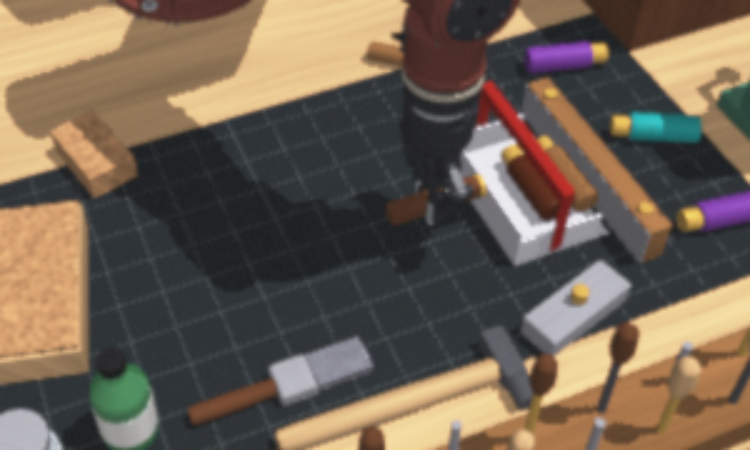

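>>> arm_command:
  targets: "0 0 0 0.1 0 0 0; 0 0 0 0.2 0 0 0; 0 0 0 0.3 0 0 0; 0 0 0 0.4 0 0 0; 0 0 0 0.4 0 0 0"

```text
time: 9.12
ee_pos: [0.5788, 0.1131, 0.2006]
ee_rot: [0.002, 0.703, 0.711, -0.001]
contact_force: [-0.3, -8.9, 9.3]
finger_gap: 0.246
```

>>> arm_command:
  targets: "0 0 0 0.1 0 0 0; 0 0 0 0.2 0 0 0; 0 0 0 0.2 0 0 0; 0 0 0 0.3 0 0 0; 0 0 0 0.3 0 0 0"

```text
time: 9.75
ee_pos: [0.579, 0.115, 0.2006]
ee_rot: [0.003, 0.703, 0.711, -0.002]
contact_force: [1.0, -16.8, 8.5]
finger_gap: 0.246
```

```bash
python3 look.py k
```

```text
t 9.75 grasp mm [579.3 114.   45.6] yaw 0.65 F [  1.  -16.8   8.5] M [-3.12 -0.12  0.28] gap 0.246
```

View pics/k_top.png

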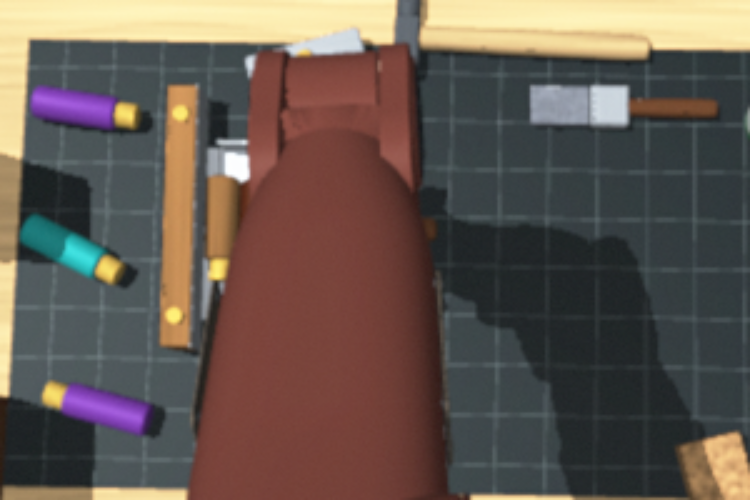

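View pics/k_scene.png

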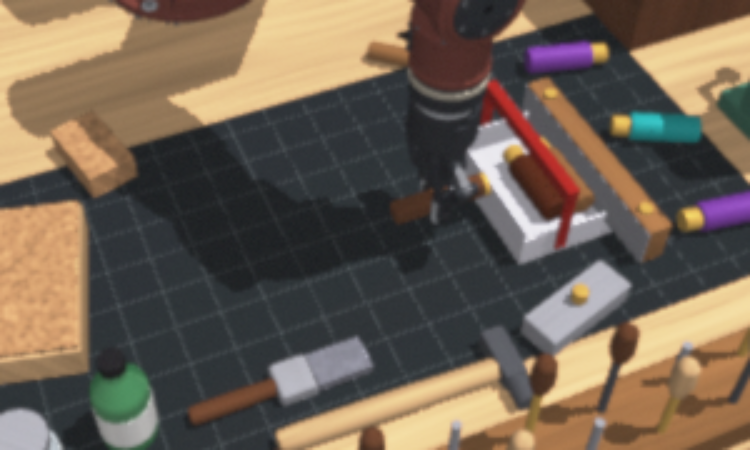

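View pics/k_wrist.png

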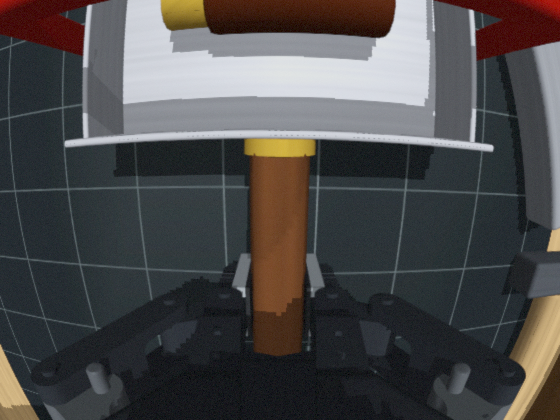

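The force has risen to 17 N, and the light blank has lifted off the fence slightly (222,218 from 218). Pressing a little more.

>>> arm_command:
  targets: "0 0 0 0.1 0 0 0; 0 0 0 0.2 0 0 0; 0 0 0 0.2 0 0 0"

```text
time: 10.28
ee_pos: [0.5794, 0.1159, 0.2007]
ee_rot: [0.004, 0.703, 0.711, -0.002]
contact_force: [2.9, -25.5, 7.6]
finger_gap: 0.245
```

```bash
python3 look.py l; python3 - <<'E'
import cv2
a=cv2.imread("pics/l_top.png")
cv2.imwrite("pics/l_z.png",cv2.resize(a[120:340,150:280],None,fx=2.6,fy=2.6))
E
```

```text
t 10.28 grasp mm [579.9 114.4  45.7] yaw 0.6 F [  2.9 -25.5   7.6] M [-4.61 -0.5   0.57] gap 0.245
```

View pics/l_z.png

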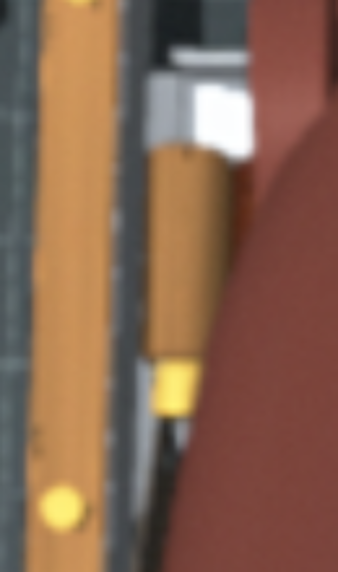

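View pics/l_scene.png

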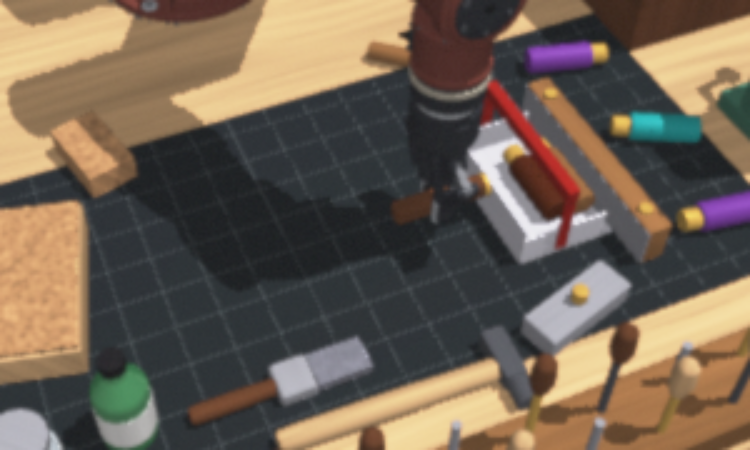

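```bash
python3 - <<'E'
from h import *
p=imaging.camera_params("top")
f=lambda x,y:((x/2.6+150)/2.5+100,(y/2.6+120)/2.5+90)
print("A far edge z~.021",plane([f(149,200),f(149,300)],p,.021)[:,:2]*1000)
print("lip",plane([f(148,85),f(148,130),f(133,500)],p,.001)[:,:2]*1000)
print("ferrule",plane([f(178,390)],p,.03)[:,:2]*1000)
E
```

```text
A far edge z~.021 [[610.61615597 290.58832595]
 [571.50505185 289.02182717]]
lip [[660.28978223 296.82355296]
 [642.25064403 296.1004292 ]
 [495.91915694 296.06960795]]
ferrule [[535.55990789 274.76834431]]
```

The light blank's centre works out near x = +37 mm in the scoop frame, behind the crest, and the lip is on the fence. Backing off gently, still holding the handle.

>>> arm_command:
  targets: "0 0 0 -0.3 0 0 0; 0 0 0 -0.6 0 0 0; 0 0 0 -1 0 0 0; 0 0 0 -1.5 0 0 0; 0 0 0 -2 0 0 0"

```text
time: 11.05
ee_pos: [0.5784, 0.1003, 0.2]
ee_rot: [-0.001, 0.702, 0.712, 0.001]
contact_force: [-0.5, 7.4, 4.3]
finger_gap: 0.245
```

>>> arm_command:
  targets: "0 0 0 -0.5 0 0 0; 0 0 0 -1 0 0 0; 0 0 0 -1.4 0 0 0; 0 0 0 -1.7 0 0 0; 0 0 0 -1.8 0 0 0"

```text
time: 11.68
ee_pos: [0.5786, 0.0824, 0.2]
ee_rot: [-0.001, 0.702, 0.712, 0.001]
contact_force: [0.3, 7.2, 5.5]
finger_gap: 0.246
```

```bash
python3 look.py m
```

```text
t 11.68 grasp mm [578.6  82.8  45. ] yaw 0.83 F [0.3 7.2 5.5] M [ 1.78 -0.12  0.05] gap 0.246
```

View pics/m_top.png

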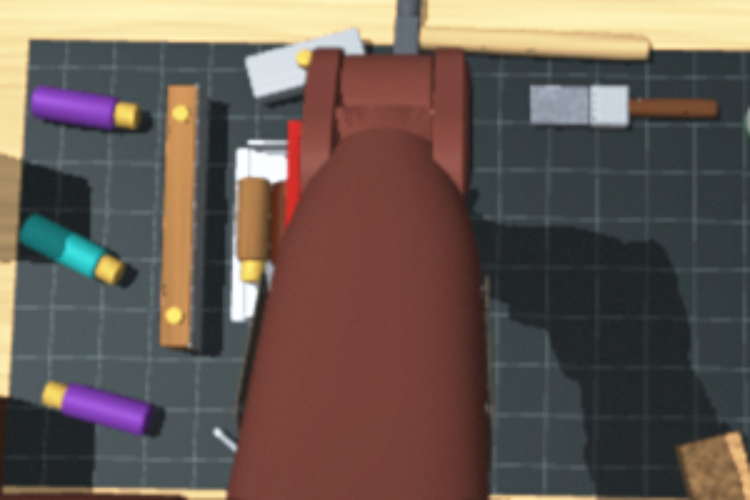

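View pics/m_scene.png

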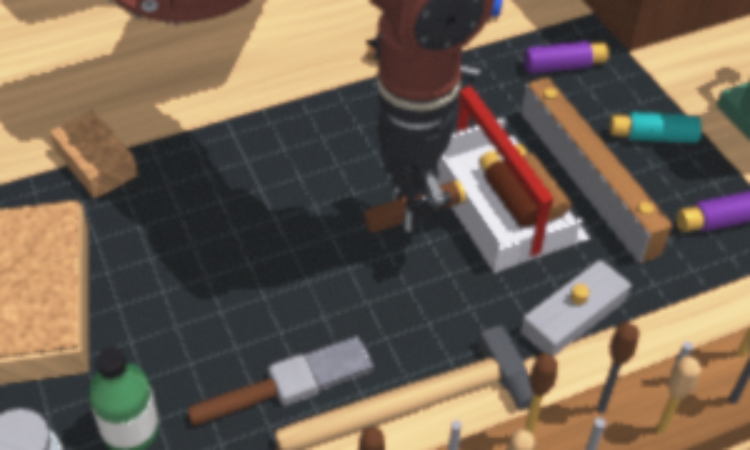

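Both blanks moved back with the scoop and the light one (253,225) lies behind the lip (237). Letting go and rising.

>>> arm_command:
  targets: "0 0 0 0 0 0 100; 0 0 0 0 0 0 100; 0 0 0 0 0 0 100; 0 0 0 0 0 0 100; 0 0 0 0 0 0 100"

```text
time: 12.45
ee_pos: [0.5786, 0.0814, 0.1996]
ee_rot: [-0.0, 0.702, 0.712, -0.0]
contact_force: [0.8, 0.1, 0.2]
finger_gap: 1.001
```

>>> arm_command:
  targets: "0 0 0 0 0 -2 100; 0 0 0 0 0 -6 100; 0 0 0 0 0 -11 100; 0 0 0 0 0 -16 100; 0 0 0 -3 0 -21 100"

```text
time: 13.08
ee_pos: [0.5787, 0.0524, 0.4115]
ee_rot: [0.0, 0.701, 0.713, 0.0]
contact_force: [0.4, -0.5, 0.1]
finger_gap: 1.004
```

```bash
python3 look.py n
```

```text
t 13.07 grasp mm [578.8  52.4 256.5] yaw 0.91 F [ 0.4 -0.5  0.1] M [-0.04 -0.04 -0.07] gap 1.004
```

View pics/n_wrist.png

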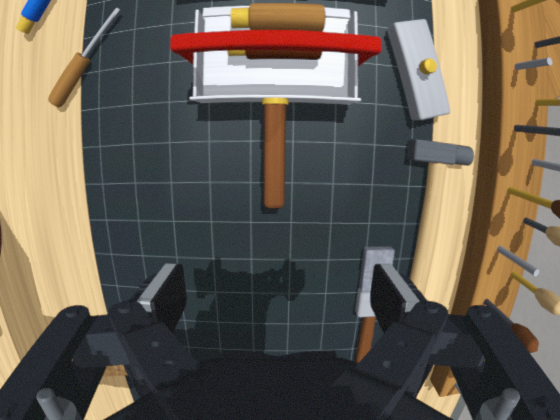

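View pics/n_top.png

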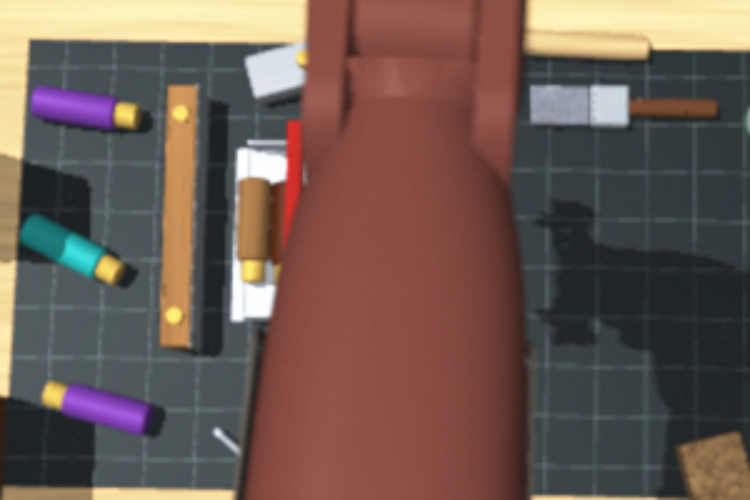

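```bash
python3 - <<'E'
from h import *
st(); p=imaging.camera_params("wrist")
im=cv2.imread("pics/n_wrist.png"); hsv=cv2.cvtColor(im,cv2.COLOR_BGR2HSV); H,S,V=[hsv[...,i].astype(int) for i in range(3)]
m=(((H<5)|(H>174))&(S>170)&(V>100)); m[90:]=0
v,u=np.nonzero(m); print(u.min(),u.max(),v.min(),v.max())
k=(v<56)&(v>20)
for z in (.107,.098):
  P=plane(np.c_[u,v],p,z,True)[:,:2]*1000
  # upper edge of bar per column -> fit
  print(z,P.mean(0).round(1),P.min(0).round(1),P.max(0).round(1),cv2.minAreaRect(P.astype(np.float32)))
d=imaging.camera("scene")[:,:,::-1].copy(); hs=cv2.cvtColor(d,cv2.COLOR_BGR2HSV); H,S,V=[hs[...,i].astype(int) for i in range(3)]
m=(((H<5)|(H>174))&(S>160)&(V>90)).astype(np.uint8)*255; m[:150]=0;m[300:]=0;m[:,:280]=0;m[:,450:]=0
ps=imaging.camera_params("scene")
v,u=np.nonzero(m); P=plane(np.c_[u,v],ps,.1)[:,:2]*1000; print("scene",cv2.minAreaRect(P.astype(np.float32)))
# intersection: wrist top-centre
go(578,195,230,90.8)
E
```

```text
t 13.22 grasp mm [580.6  50.4 257.5] yaw 0.68 F [-0.6 -0.1 -0.5] M [ 0.   -0.07 -0.02] gap 0.999
171 380 30 52
0.107 [578.4 194.9] [487.8 187.4] [667.9 202.8] ((577.8402099609375, 195.1787872314453), (15.361860275268555, 180.1215362548828), 89.9156265258789)
0.098 [578.3 197.5] [484.8 189.7] [670.8 205.6] ((577.779296875, 197.74179077148438), (15.866991996765137, 186.04432678222656), 89.9156265258789)
scene ((602.49462890625, 183.21133422851562), (51.190155029296875, 243.64076232910156), 85.87627410888672)
turn [ 8.000e-02  8.000e-02 -9.009e+01] shift [14.4   0.06  2.54]
```

>>> arm_command:
  targets: "0 0 -10 1.6 0 0 100; 0 0 -20 3.2 0 0 100; 0 0 -30 4.8 0 0 100; 0 0 -40 6.4 0 0 100; 0 0 -50 8 0 0 100"

```text
time: 13.9
ee_pos: [0.5774, 0.1324, 0.4078]
ee_rot: [-0.001, 0.333, 0.943, -0.001]
contact_force: [-0.4, 0.6, -0.8]
finger_gap: 1.003
```

```bash
python3 - <<'E'
from h import *
st(); go(578,195,200,90.5)
E
```

```text
t 13.9 grasp mm [576.9 132.4 252.8] yaw 51.13 F [-0.4  0.6 -0.8] M [ 0.03 -0.02  0.04] gap 1.003
turn [ -0.07  -0.17 -39.37] shift [3.87 4.92 5.28]
```

>>> arm_command:
  targets: "0 0 -10 1 1.2 1.2 100; 0 0 -20 2 2.4 2.4 100; 0 0 -30 3 3.7 3.7 100; 0 0 -39.4 3.9 4.9 5.3 100; 0 0 -39.4 3.9 4.9 5.3 100"

```text
time: 14.52
ee_pos: [0.5776, 0.195, 0.354]
ee_rot: [-0.002, -0.002, 1.0, -0.0]
contact_force: [-0.7, 0.2, 0.3]
finger_gap: 0.997
```

```bash
python3 look.py o; python3 - <<'E'
from h import *
go(578,195,98,90.5)
E
```

```text
t 14.53 grasp mm [576.8 194.9 199. ] yaw 90.21 F [-0.7  0.2  0.3] M [ 0.03 -0.02  0.04] gap 0.997
turn [-0.02 -0.03 -0.52] shift [ 0.06  0.12 10.36]
```

View pics/o_wrist.png

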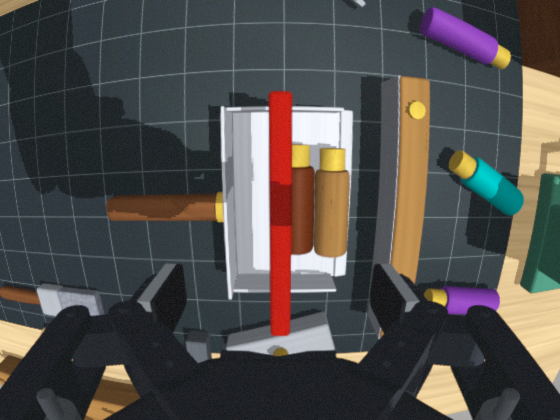

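View pics/o_scene.png

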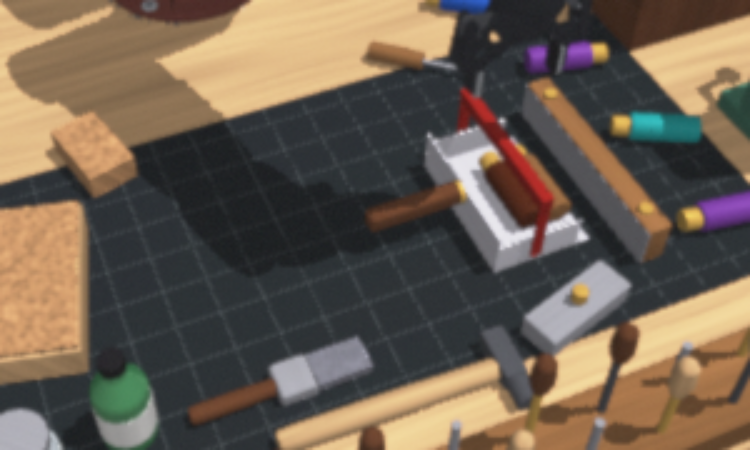

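The wrist view shows the bail at column 281, midway between the pads (165 and 395), with both blanks well inside the pan. Descending and gripping.

>>> arm_command:
  targets: "0 0 -0.5 0 0.1 3 100; 0 0 -0.5 0 0.1 6 100; 0 0 -0.5 0 0.1 8.5 100; 0 0 -0.5 0 0.1 10 100; 0 0 -0.5 0 0.1 10.4 100"

```text
time: 15.3
ee_pos: [0.5787, 0.1947, 0.2524]
ee_rot: [-0.0, -0.005, 1.0, -0.0]
contact_force: [0.2, 0.6, -0.1]
finger_gap: 0.998
```

```bash
python3 look.py q
```

```text
t 15.3 grasp mm [578.6 194.7  97.4] yaw 90.59 F [ 0.2  0.6 -0.1] M [-0.    0.    0.01] gap 0.998
```

View pics/q_wrist.png

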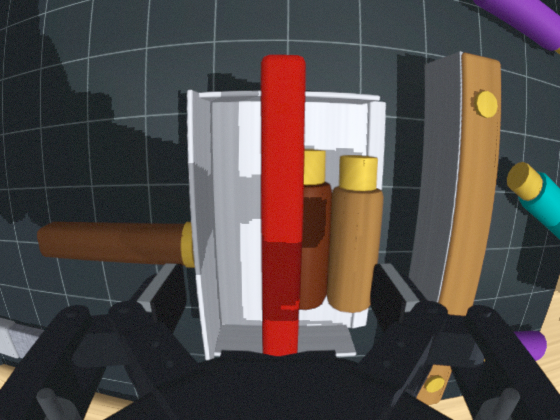

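The bail is centred between the pads (column 282), and the fingertips are well above the blanks. Closing.

>>> arm_command:
  targets: "0 0 0 0 0 0 0; 0 0 0 0 0 0 0; 0 0 0 0 0 0 0; 0 0 0 0 0 0 0; 0 0 0 0 0 0 0"
  newtons: 110

```text
time: 16.08
ee_pos: [0.5787, 0.1954, 0.253]
ee_rot: [0.0, -0.006, 1.0, 0.0]
contact_force: [-1.7, 3.7, 2.9]
finger_gap: 0.171
```

>>> arm_command:
  targets: "0 0 0 0 0 -0.2 0; 0 0 0 0 0 -0.5 0; 0 0 0 0 0 -1 0; 0 0 0 0 0 -1.5 0; 0 0 0 0 0 -2 0"

```text
time: 16.7
ee_pos: [0.5787, 0.195, 0.2731]
ee_rot: [0.0, -0.006, 1.0, -0.0]
contact_force: [-0.5, 0.1, -6.8]
finger_gap: 0.166
```

```bash
python3 look.py r
```

```text
t 16.7 grasp mm [578.7 195.  118.1] yaw 90.67 F [-0.5  0.1 -6.8] M [-0.01  0.09 -0.01] gap 0.166
```

View pics/r_wrist.png

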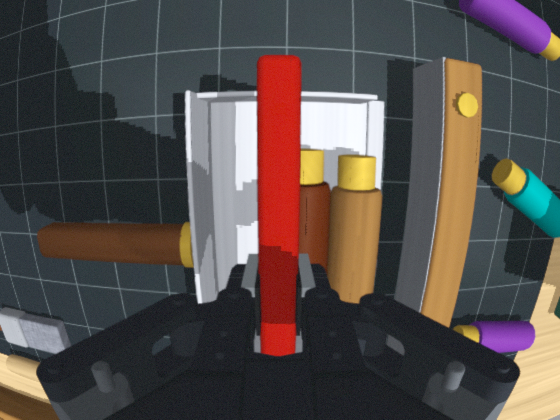

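View pics/r_scene.png

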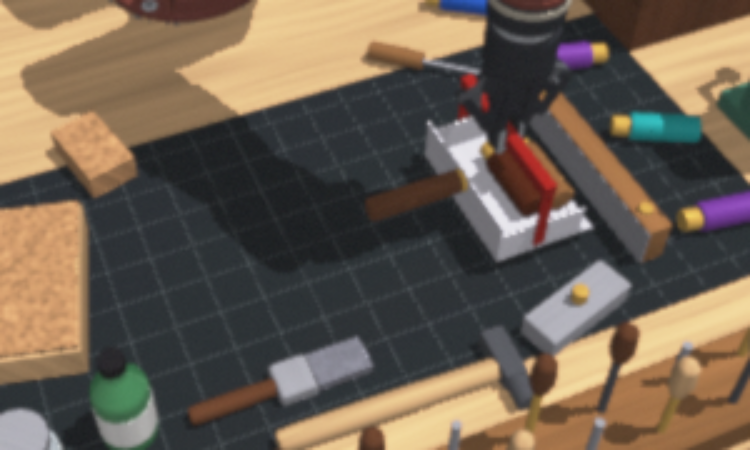

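It holds level: 6.8 N of weight, blanks unmoved. Lifting higher.

>>> arm_command:
  targets: "0 0 0 0 0 -1 0; 0 0 0 0 0 -3 0; 0 0 0 0 0 -5.5 0; 0 0 0 0 0 -8 0; 0 0 0 0 0 -10 0"

```text
time: 17.48
ee_pos: [0.5787, 0.1951, 0.3744]
ee_rot: [0.001, -0.006, 1.0, 0.0]
contact_force: [0.8, -0.2, -5.9]
finger_gap: 0.17
```

>>> arm_command:
  targets: "0 0 0 0 0 -1 0; 0 0 0 0 0 -1.8 0; 0 0 0 0 0 -2 0"

```text
time: 17.85
ee_pos: [0.5787, 0.1951, 0.3927]
ee_rot: [-0.0, -0.006, 1.0, -0.0]
contact_force: [-0.2, -1.0, -7.4]
finger_gap: 0.169
```

```bash
python3 look.py s; python3 - <<'E'
from h import *
ya=76.4; d=np.array([np.cos(np.radians(ya)),np.sin(np.radians(ya))])
g=np.array([503.8,-346.5])-12*d; print(g); s=robot.get_state()
go(g[0],g[1],s["ee_pos"][2]*1000-155,ya)
E
```

```text
t 17.85 grasp mm [578.7 195.1 237.7] yaw 90.67 F [-0.2 -1.  -7.4] M [-0.06 -0.03  0.01] gap 0.169
[ 500.97829464 -358.16353201]
turn [-0.02 -0.05 14.27] shift [ 8.410e+00 -5.523e+01  2.000e-02]
```

View pics/s_scene.png

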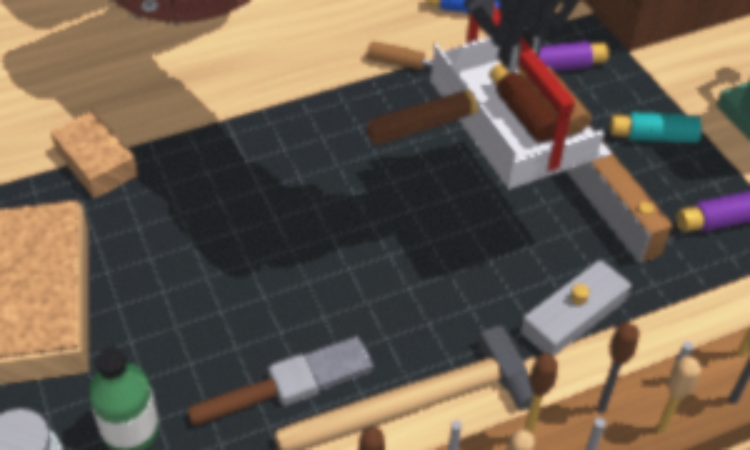

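>>> arm_command:
  targets: "0 0 0 0 -0.3 0 0; 0 0 0 0 -0.9 0 0; 0 0 0 0 -1.8 0 0; 0 0 0 0 -3 0 0; 0 0 0 0 -4.5 0 0"

```text
time: 18.62
ee_pos: [0.5792, 0.149, 0.3927]
ee_rot: [-0.0, -0.006, 1.0, -0.0]
contact_force: [-0.1, -0.6, -6.7]
finger_gap: 0.165
```

>>> arm_command:
  targets: "0 0 0 0.2 -1.8 0 0; 0 0 0 0.5 -3.8 0 0; 0 0 0 1 -5.8 0 0; 0 0 0 1.5 -7.8 0 0; 0 0 0 2 -9.8 0 0"

```text
time: 19.25
ee_pos: [0.5599, 0.0504, 0.3928]
ee_rot: [0.0, -0.006, 1.0, -0.0]
contact_force: [0.1, 0.8, -6.0]
finger_gap: 0.169
```

>>> arm_command:
  targets: "0 0 0 0.6 -2 0 0; 0 0 0 1.2 -4 0 0; 0 0 0 1.8 -6 0 0; 0 0 0 2.4 -8 0 0; 0 0 0 3 -10 0 0"

```text
time: 19.88
ee_pos: [0.531, -0.0498, 0.3927]
ee_rot: [0.0, -0.006, 1.0, 0.0]
contact_force: [-0.6, 0.1, -6.9]
finger_gap: 0.162
```

>>> arm_command:
  targets: "0 0 0 0.6 -2 0 0; 0 0 0 1.2 -4 0 0; 0 0 0 1.8 -5.8 0 0; 0 0 0 2.3 -7.4 0 0; 0 0 0 2.7 -8.8 0 0"

```text
time: 20.5
ee_pos: [0.5052, -0.1378, 0.3927]
ee_rot: [0.0, -0.006, 1.0, 0.0]
contact_force: [-0.6, 0.0, -6.5]
finger_gap: 0.167
```

>>> arm_command:
  targets: "0 0 1 0.2 -1.1 0 0; 0 0 2 0.4 -2 0 0; 0 0 3.5 0.5 -2.6 0 0; 0 0 5 0.6 -3 0 0; 0 0 6 0.6 -3.2 0 0"

```text
time: 21.12
ee_pos: [0.5, -0.1689, 0.3927]
ee_rot: [0.0, 0.047, 0.999, 0.0]
contact_force: [-0.7, 0.5, -6.0]
finger_gap: 0.166
```

```bash
python3 look.py t; python3 - <<'E'
from h import *
im=imaging.camera("top")[:,:,::-1]; cv2.imwrite("pics/t_topfull.png",im)
s=robot.get_state(); go(501,-358.2,s["ee_pos"][2]*1000-155,76.4)
E
```

```text
t 21.12 grasp mm [ 500.  -168.9  237.7] yaw 84.6 F [-0.7  0.5 -6. ] M [-0.    0.02  0.04] gap 0.166
turn [ 0.01 -0.    8.29] shift [ -1.85 -18.86  -0.  ]
```

View pics/t_topfull.png

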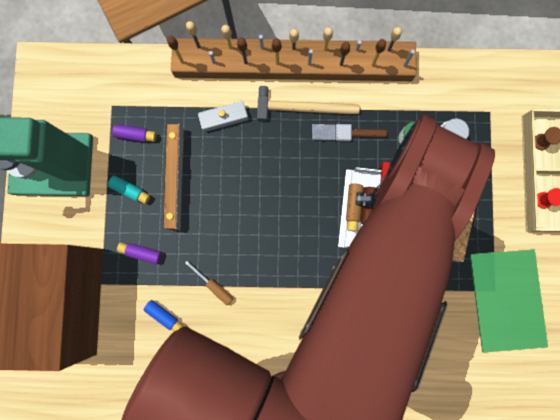

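View pics/t_wrist.png

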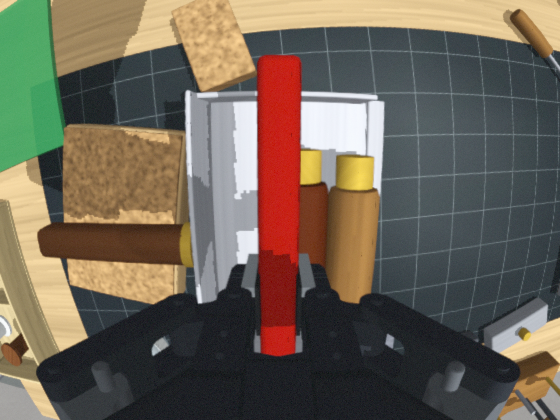

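The blanks haven't moved in the pan, and the stand (125,210 in the wrist view) is ahead. Continuing to above it.

>>> arm_command:
  targets: "0 0 0.5 0 -0.4 0 0; 0 0 1.5 -0.1 -1.2 0 0; 0 0 3 -0.2 -2.4 0 0; 0 0 4.5 -0.4 -4 0 0; 0 0 6 -0.6 -5.8 0 0"

```text
time: 21.95
ee_pos: [0.5006, -0.2286, 0.3927]
ee_rot: [0.0, 0.1, 0.995, -0.0]
contact_force: [0.1, 0.6, -6.4]
finger_gap: 0.171
```

```bash
python3 - <<'E'
from h import *
st(); s=robot.get_state(); go(501,-358.2,s["ee_pos"][2]*1000-155,76.4)
E
```

```text
t 21.95 grasp mm [ 500.6 -228.6  237.7] yaw 78.55 F [ 0.1  0.6 -6.4] M [0.   0.   0.02] gap 0.171
turn [-0.01  0.01  2.15] shift [ -2.61 -12.69   0.  ]
```

>>> arm_command:
  targets: "0 0 0.5 -0.4 -1.9 0 0; 0 0 1 -0.8 -3.8 0 0; 0 0 1.5 -1.2 -5.6 0 0; 0 0 2 -1.5 -7.2 0 0; 0 0 2.1 -1.8 -8.6 0 0"

```text
time: 22.58
ee_pos: [0.5012, -0.3161, 0.3926]
ee_rot: [-0.0, 0.117, 0.993, 0.0]
contact_force: [-0.0, -0.4, -7.0]
finger_gap: 0.164
```

>>> arm_command:
  targets: "0 0 0 -0.3 -1.2 0 0; 0 0 0 -0.5 -2.2 0 0; 0 0 0 -0.7 -3 0 0; 0 0 0 -0.8 -3.6 0 0; 0 0 0 -0.8 -4 0 0"

```text
time: 23.2
ee_pos: [0.4998, -0.356, 0.3927]
ee_rot: [-0.0, 0.117, 0.993, 0.0]
contact_force: [-0.5, 0.3, -5.7]
finger_gap: 0.162
```

```bash
python3 look.py u; python3 - <<'E'
from h import *
im=imaging.camera("top")[:,:,::-1]; cv2.imwrite("pics/u_topfull.png",im)
cv2.imwrite("pics/u_scenefull.png",imaging.camera("scene")[:,:,::-1])
go(501,-358.2,150,76.4)
E
```

```text
t 23.2 grasp mm [ 499.8 -356.   237.7] yaw 76.58 F [-0.5  0.3 -5.7] M [ 0.02  0.04 -0.01] gap 0.162
turn [ 0.01 -0.    0.18] shift [-0.18 -0.23  8.77]
```

View pics/u_wrist.png

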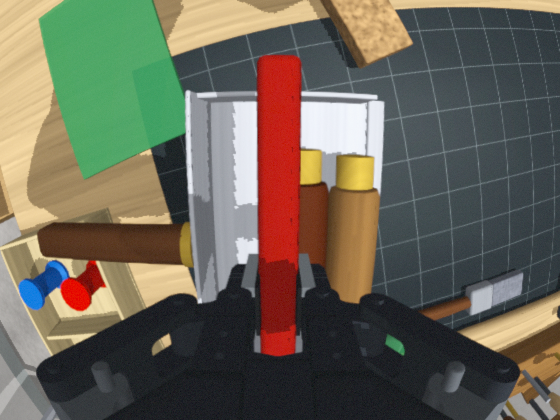

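View pics/u_scenefull.png

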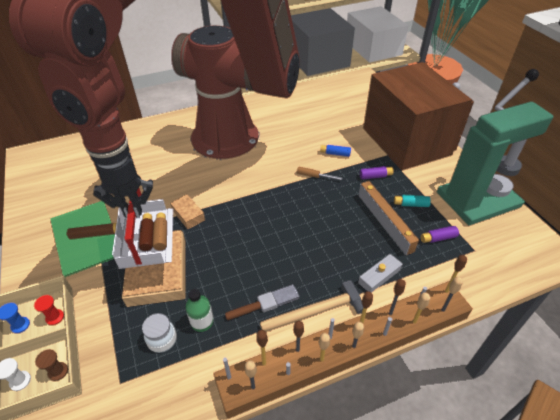

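>>> arm_command:
  targets: "0 0 0 -0.1 -0.2 1 0; 0 0 0 -0.1 -0.4 2.5 0; 0 0 0 -0.1 -0.5 4 0; 0 0 0 -0.1 -0.5 5.4 0; 0 0 0 -0.1 -0.5 6.4 0"

```text
time: 24.08
ee_pos: [0.4994, -0.3607, 0.3273]
ee_rot: [-0.0, 0.117, 0.993, 0.0]
contact_force: [-0.8, -0.6, -7.0]
finger_gap: 0.168
```

>>> arm_command:
  targets: "0 0 0 0 0 0.6 0; 0 0 0 0 0 1.1 0; 0 0 0 0 0 1.5 0; 0 0 0 0 0 1.8 0; 0 0 0 0 0 2 0"

```text
time: 24.7
ee_pos: [0.4996, -0.3609, 0.3087]
ee_rot: [0.0, 0.117, 0.993, -0.0]
contact_force: [-0.8, -0.9, -6.7]
finger_gap: 0.165
```

```bash
python3 look.py v; python3 - <<'E'
from h import *
cv2.imwrite("pics/v_sc.png",cv2.resize(imaging.camera("scene")[180:340,50:270,::-1],None,fx=3.4,fy=3.4))
go(500.3,-361,148,76.4)
E
```

```text
t 24.7 grasp mm [ 499.6 -361.   153.7] yaw 76.57 F [-0.8 -0.9 -6.7] M [-0.02 -0.02  0.  ] gap 0.165
turn [-0.    0.01  0.17] shift [-0.07  0.01  0.58]
```

View pics/v_sc.png

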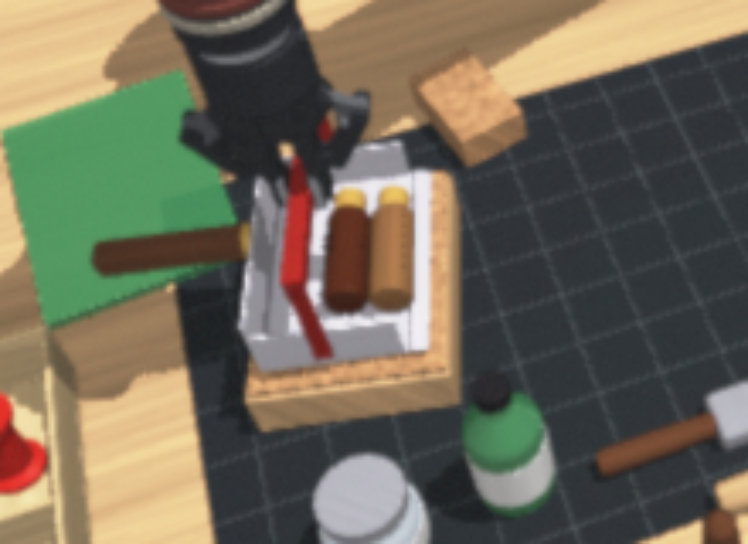

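The pan hovers squarely over the cork, a few millimetres up. Lowering the last bit.

>>> arm_command:
  targets: "0 0 0 0 0 0.2 0; 0 0 0 0 0 0.3 0; 0 0 0 0 0 0.4 0; 0 0 0 0 0 0.5 0; 0 0 0 0 0 0.6 0"

```text
time: 25.52
ee_pos: [0.4996, -0.3607, 0.303]
ee_rot: [0.0, 0.117, 0.993, 0.0]
contact_force: [-1.8, 3.8, 2.7]
finger_gap: 0.166
```

```bash
python3 -c "
from h import *
st()"
```

```text
t 25.52 grasp mm [ 499.6 -360.7  148. ] yaw 76.58 F [-1.8  3.8  2.7] M [ 0.57  0.49 -0.02] gap 0.166
```

The force has changed from -6.7 to +2.7 N, so the scoop is resting on the cork. Letting go.

>>> arm_command:
  targets: "0 0 0 0 0 0 100; 0 0 0 0 0 0 100; 0 0 0 0 0 0 100; 0 0 0 0 0 0 100; 0 0 0 0 0 0 100"

```text
time: 26.15
ee_pos: [0.4996, -0.3609, 0.3027]
ee_rot: [0.0, 0.117, 0.993, -0.0]
contact_force: [0.5, 0.4, 0.5]
finger_gap: 0.998
```

>>> arm_command:
  targets: "0 0 0 0 0 -2 100; 0 0 0 0 0 -5 100; 0 0 0 0 0 -9 100; 0 0 0 0 0 -14 100; 0 0 0 0 0 -19 100"

```text
time: 26.78
ee_pos: [0.4994, -0.3607, 0.4943]
ee_rot: [0.0, 0.117, 0.993, -0.0]
contact_force: [0.3, 0.4, 0.2]
finger_gap: 0.999
```

```bash
python3 look.py w; python3 - <<'E'
from h import *
cv2.imwrite("pics/w_sc.png",cv2.resize(imaging.camera("scene")[180:340,50:270,::-1],None,fx=3.4,fy=3.4))
E
```

```text
t 26.77 grasp mm [ 499.4 -360.7  339.3] yaw 76.57 F [0.3 0.4 0.2] M [-0.02 -0.06  0.01] gap 0.999
```

View pics/w_sc.png

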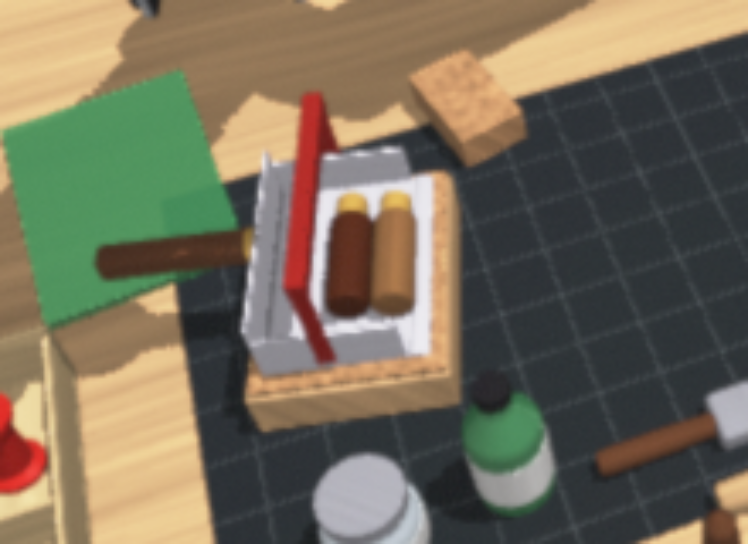

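View pics/w_wrist.png

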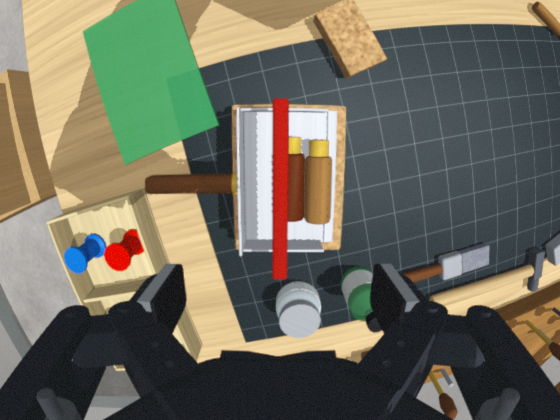

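The scoop is on the cork with both blanks in and the gripper clear. I'll check the centring numerically.

```bash
python3 - <<'E'
import cv2
a=cv2.imread("pics/w_wrist.png"); cv2.imwrite("pics/w_z.png",cv2.resize(a[90:265,220:360],None,fx=3.4,fy=3.4,interpolation=cv2.INTER_CUBIC))
E
```

```text
(no output)
```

View pics/w_z.png

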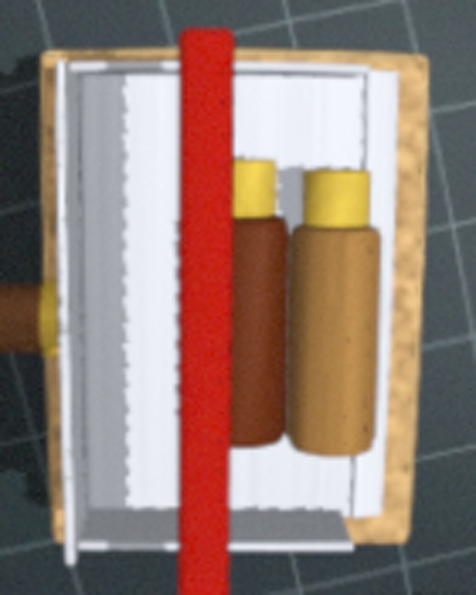

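```bash
python3 - <<'E'
from h import *
p=imaging.camera_params("wrist"); f=lambda x,y:(x/3.4+220,y/3.4+90)
lip=plane([f(398,70),f(381,516)],p,.051,True)[:,:2]*1000
stt=plane([f(42,50),f(428,55),f(410,543),f(54,543)],p,.05,True)[:,:2]*1000
bail=plane([f(207,30)],p,.157,True)[:,:2]*1000
ya=np.radians(76.5); d=np.array([np.cos(ya),np.sin(ya)])
print("lip",lip,np.linalg.norm(lip[0]-lip[1])); e=lip[1]-lip[0]; print("lip ang",np.degrees(np.arctan2(e[1],e[0])))
e=stt[2]-stt[1]; print("stand edge ang",np.degrees(np.arctan2(e[1],e[0])))
print("scoop origin",lip.mean(0)-60*d,"stand c",stt.mean(0))
s=robot.get_state(); print(np.abs(s["joint_vel"]).max())
E
```

```text
lip [[ 429.33586543 -268.55990037]
 [ 597.93433169 -309.63899403]] 173.53078909059985
lip ang -13.693333444513435
stand edge ang -13.290047418214561
scoop origin [ 499.62837673 -347.44164242] stand c [ 502.48078087 -347.54260242]
0.050974688438106354
```

Scoop to stand: about 3 mm off centre and 0.4° off square. Letting the arm settle, then handing in.

>>> arm_command:
  targets: "0 0 0 0 0 0 100; 0 0 0 0 0 0 100; 0 0 0 0 0 0 100"

```text
time: 27.35
ee_pos: [0.4995, -0.3609, 0.492]
ee_rot: [-0.001, 0.117, 0.993, 0.0]
contact_force: [-0.3, -0.1, 0.4]
finger_gap: 1.005
```

```bash
python3 -c "
from h import *
st(); print(robot.hand_in())"
```

```text
t 27.35 grasp mm [ 499.4 -360.7  337. ] yaw 76.57 F [-0.3 -0.1  0.4] M [0.02 0.02 0.06] gap 1.005
the job is handed in; nothing more can be done
None
```

The job is done and handed in at 27.4 s of the 72 s allowed; the hand-in reported no verdict.

**What I did:** I took the scoop by its rear handle, squared it up and pushed it against the fence until both blanks were in the pan. I backed it off about 30 mm and let go. Then I took it by the red bail, lifted it level to about 140 mm, set it on the cork stand and released it.

**Last checks:**
- **Placing:** measured from the wrist picture, the scoop is about 3 mm from the stand's centre and about 0.4° off square.
- **Blanks:** both are in the pan behind the crest.
- **Gripper:** it is open and well clear above the scoop, with about 0 N on the tool.
- **Other tools:** none looks moved in the pictures, though I did not measure their positions again.

**Off or unconfirmed:**
- **Push force:** the fence push peaked at about 25 N at the last press, slightly over the 20 N suggested.
- **Scene-camera check:** one quick cross-check of the bail position with the scene camera disagreed by about 27 mm, with too large an outline (244 x 51 mm). I discarded it because the wrist views agreed with the grasp.

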